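Put the dye pots in to dry on the stuck carriage

ROBOT

A 6-joint arm with a two-finger parallel gripper is mounted at the origin on the work surface. World frame = base frame: x ahead of the robot, y to its left, z up, the work surface at z = 0. Lengths are in m, angles in rad, forces in N, time in s.
With the tool pointing down it reaches from about 0.425 to 0.925 m from the base axis. Payload 12.5 kg.
Tool frame: the origin (TCP) lies on the mounting face of the last link; the fingertips stand 173 mm ahead of it and the grasp point (between the pads) lies 155 mm ahead of it; y points along the fingers, x is the direction in which the jaws open and shut, and the axes are right-handed (so a half turn about y gives the same grasp; the last joint's range is limited). The gripper opens to 85 mm and grips with 20 to 120 N. Pads are 22 mm wide; open, the fingers measure 114 mm over their backs; the gripper's body (76 mm by 85 mm) begins 54 mm behind the grasp point. The pads swing forward as they close: fully open they stand 13 mm farther back than shut.
Start: joints at [-1.319, 0.491, 1.559, -0, 1.092, -0.106], TCP at [0.219, -0.585, 0.405] pointing down, gripper open.
Joint ranges: [-3.1, 3.1], [-0.84, 2.19], [0.05, 2.79], [-1.13, 4.28], [0.06, 2.93], [-2.69, 2.69]. Speed limits (rad/s): [2.22, 2.22, 2.79, 3.14, 3.14, 3.14].

INTERFACE

Orientations are given as a 3x3 rotation matrix whose columns are the frame's x, y, z axes.
In Python, from plant import status, eyes, ctrl gives the robot as it stands.
- The arm moves only by the tool drive_tool, never from a script. Its argument "steps" is a list that holds one entry, the list of rows, each a list of 7 numbers: the opening, from 0 (shut) to 1 (fully open), then the shift along the tool's x, y, z in cm, then the turn, a rotation vector about the tool's x, y, z in degrees. In form: [[[jaw, tx, ty, tz, rx, ry, rz], ...]]. A call has exactly 5 rows; each row shifts and turns the commanded pose from where the row before left it, along the tool's axes as they then stand; what a row does not reach is not made up. A row lasts 1/8 s, in which the tool goes at most 62.5 mm and 10.7 degrees, less where a joint would pass 70% of its speed; a pose out of reach is approached as far as the arm can. A call is refused whole if a number of a shift passes 6.25 or a number of a turn 10.7, either way. A call with a gripper value outside its range is refused whole. The fingers move at their own pace and stop on an object; "newtons" is the grip in N (left out, the last holds). Time passes only in rows, so rows that do not move let the fingers close, or fill a call up. It gives the time, the measured TCP pose, the force and the opening at its end, in the units of the state.
- status.state(): the state, without advancing time (a new reading comes with each control period).
- eyes.snapshot(name): name is "side" or "top" or "wrist"; returns (picture, depth): 420x560x3 uint8, blue, green, red; 420x560 float32, m along the optical axis (not along the pixel's ray), 0 where there is no reading.
- eyes.camera_info(name): a dict with "camera_matrix" (3x3 intrinsics, pixels), "R" (3x3) and "t" (3): a world point X has camera coordinates R X + t; the wrist camera has in their place "mount" (4x4, takes a point from camera to tool coordinates, whose origin is the TCP and whose axes are the tool frame's). Camera axes: x right, y down, z forward; pixel columns grow to the right and rows downward; lengths in m; the calibration is good to about 2 mm. A picture is of the moment at which its call begins: read the wrist's pose just before it. camera_info takes no time and is no camera call.
- ctrl.finish_job(): hands the job in, once; it reports no verdict.
The state is a dict: "time": time; "joints": joint angles; "qd": joint speeds; "joint_efforts": joint torques, N m; "eef_pos": TCP position; "ee_rot": TCP orientation; "ft_force": force on the tool from outside, world axes, zero at the start; "torque": the same for the moment, N m; "grip_width": finger opening in m.
Only numpy, scipy, OpenCV 4.12 (cv2) and the standard library are available. Lean on these libraries where they do the work, as an engineer would, in place of code of your own. Each camera call takes 0.05 s, during which the arm holds its last target.

TASK

Nest both loose pots of the seated pot's kind upright on the pot on the carriage, whichever first, leaving the odd pots and everything else where they are. Then push the glue-stuck carriage until it breaks free and bring it, stack and all, fully home against the end stop hidden in the housing, moving it gently (never shooting along the rail), and let go.

Things in the scene. Friction and masses are not known exactly. Their poses are not given: they have to be found in the camera images.
- rail: Fixed grey drying station, 110 wide, 460 long, 18 high, turned up to 13 degrees; origin on the table below the track's centre line, z up. The carriage runs along its +y, under a canopy, and its front edge enters the slot of a closed end housing, 70 high, face at y = 153 mm. The end stop is inside the housing, out of sight; the carriage starts 135 to 185 mm short of it, anywhere.
- canopy (a point): Centre of the underside of the station's canopy roof, 205 mm above the table; roof 145 by 165 mm, a blower on it reaches 254 mm. It stands on four posts 12 mm square, 62 mm to either side, 70 mm ahead of and behind this point along the rail. Its front edge is 82 mm before this point.
- carriage (a joint): How far the carriage has slid along the rail's +y from where it is stuck (m; 0 at the start, cannot go back). Dried glue holds it: 8 to 15 N gets it over the first 12 mm, then it slides with 2 to 4 N and stays where it is left. It is 175 long, 80 wide, its deck top 35 mm above the table.
- seat (a point): Middle of the carriage's pot seat, on the deck top, 35 mm above the table; a 5 mm high square lip, 40 mm inside, 48 mm outside, keeps the seated pot in place. The handle stands 100 mm behind it (towards the rail's -y), the front edge of the deck 50 mm ahead.
- handle (a point): Centre of the top end of the carriage's upright steel push handle: a post 16 mm square, its sides along the rail's x and y, 95 mm tall over the deck, its top 130 mm above the table. Moves with the carriage.
- pot_seated: white glazed dye pot, nesting kind, standing on the carriage's seat: round, tapered, foot 36 across, upright rim band 58 across and 14 tall, 60 tall overall, wall 2.5, with a 24 mm thick bottom; 0.12 kg. Origin at the centre of the underside, z up. One such pot nested in another sits 24 mm higher, on its inner floor, with about 2 mm play all round.
- pot_a: white glazed dye pot, nesting kind, same shape as pot_seated, loose on the table; 0.10 to 0.16 kg. Origin at the centre of the underside, z up.
- pot_b: white glazed dye pot, nesting kind, same shape as pot_seated, loose on the table; 0.10 to 0.16 kg. Origin at the centre of the underside, z up.
- pot_straight: white glazed dye pot, odd one: round, straight-sided, 58 across from top to foot, 60 tall, too wide below to nest. Origin at the centre of the underside.
- pot_square: white glazed dye pot, odd one: square, 54 by 54, 56 tall, cannot nest. Origin at the centre of the underside, x and y along its sides.
- glue_jar: White lidded jar, 52 across, 75 tall, bystander among the pots; origin at the centre of the underside.
- spool: Wooden thread spool standing, 38 across, 55 tall, bystander among the pots; origin at the centre of the underside.
- scissors: Scissors lying flat, about 180 long, 70 wide, 12 high, blades towards its +x; origin under the pivot.
- mallet: Wooden mallet lying along its x, 210 long (x from -120 to 90 mm), head 52 across at its +x end; origin below its axis on the table.
- flask: Steel drinking flask standing, 68 across, 220 tall; origin at the centre of the underside.
- cork_block: Cork sanding block 90 by 45 by 30; origin at the centre of the underside.
- awl: Screwdriver-like awl lying along its x, handle to -x, about 200 long, 30 high; origin underneath.

How it is judged:
On the way, in this order (a step that is already met when the one before it is completed fails the run):
1. both matching pots nested on the seated pot, before the carriage has been moved (((z of pot_a in the frame of pot_seated between 0.02 and 0.028 m and horizontal distance between each of pot_a, pot_b and pot_seated below 0.006 m and angle between each of pot_a, pot_b's own z axis and vertical below 0.1 rad and z of pot_b in the frame of pot_seated between 0.044 and 0.052 m) or (z of pot_b in the frame of pot_seated between 0.02 and 0.028 m and horizontal distance between each of pot_b, pot_a and pot_seated below 0.006 m and angle between each of pot_b, pot_a's own z axis and vertical below 0.1 rad and z of pot_a in the frame of pot_seated between 0.044 and 0.052 m)) and distance between pot_seated and seat below 0.007 m and angle between pot_seated's own z axis and vertical below 0.1 rad and value of joint carriage below 0.02 m and linear speed of each of pot_a, pot_b, pot_seated below 0.02 m/s), for 0.2 s.
2. carriage fully home against the hidden stop (y of handle in the frame of rail above 0.0165 m), for 0.2 s.
At the end, for the whole second after the job is handed in: The carriage stands at rest within 3.5 mm of the hidden end stop; the seated pot is upright on its seat (within 7 mm), and pot_a and pot_b are nested in it one in the other, in either order, upright, within 6 mm of its axis and within 4 mm of 24 and 48 mm above it, all at rest (((z of pot_a in the frame of pot_seated between 0.02 and 0.028 m and horizontal distance between each of pot_a, pot_b and pot_seated below 0.006 m and angle between each of pot_a, pot_b's own z axis and vertical below 0.1 rad and z of pot_b in the frame of pot_seated between 0.044 and 0.052 m) or (z of pot_b in the frame of pot_seated between 0.02 and 0.028 m and horizontal distance between each of pot_b, pot_a and pot_seated below 0.006 m and angle between each of pot_b, pot_a's own z axis and vertical below 0.1 rad and z of pot_a in the frame of pot_seated between 0.044 and 0.052 m)) and distance between pot_seated and seat below 0.007 m and angle between pot_seated's own z axis and vertical below 0.1 rad and y of handle in the frame of rail above 0.0165 m and velocity of joint carriage below 0.01 m/s and linear speed of each of pot_a, pot_b, pot_seated below 0.02 m/s); the robot touches nothing.
It fails at once if the carriage shoots along the rail (faster than 0.25 m/s) (velocity of joint carriage above 0.25 m/s).
It fails at once if an odd pot or a bystander is moved by more than 20 mm or knocked over (distance of any of pot_straight, pot_square, glue_jar, spool, scissors, mallet, flask, cork_block, awl from where it was at the start of the episode above 0.02 m or angle between any of pot_straight, pot_square, glue_jar, spool, flask's own z axis and vertical above 0.4 rad).
It also fails if it takes over 67 s, if anything falls off the work surface, if the arm or the gripper's body presses on something with over 40 N, if the wrist force passes 120 N, or if a joint passes its speed limit or range.

## Working session

There is one attempt and no reset: what is moved stays moved. The work goes in short steps, Python scripts to look and compute and a tool call to move; the robot and the scene stay as the last step left them, time stands still between calls to the robot, and variables do not carry over. Pictures are saved under pics/ and viewed, and the job is handed in when it is done.

Besides the shell and the picture viewer there is one more tool, called after "Emit:" as name(argument=value, ...), one argument or row to a line, values as JSON. drive_tool: Moves the arm, as the interface text tells. Its arguments: {"type":"object","properties":{"steps":{"type":"array","items":{"type":"array","items":{"type":"array","items":{"type":"number"}}}},"newtons":{"type":"number"}},"required":["steps"]}

```bash
ls; mkdir -p pics; python3 - <<'E'
from plant import status, eyes, ctrl
import cv2, numpy as np
print(status.state())
for n in ("side","top","wrist"):
    p,d=eyes.snapshot(n)
    cv2.imwrite(f"pics/{n}0.png",p); np.save(f"{n}0.npy",d)
    print(n,eyes.camera_info(n))
E
```

```text
pics
{'time': 0.0, 'joints': array([-1.31858806e+00,  4.91539784e-01,  1.55946929e+00, -3.82178704e-06,
        1.09166846e+00, -1.05628873e-01]), 'qd': array([ 0.00162953, -0.00110443,  0.00108985, -0.00089234,  0.00127679,
       -0.00038854]), 'joint_efforts': array([ 1.15854396e-04, -6.18449235e+01, -2.61587334e+01, -8.29254736e-05,
        4.29406689e-03, -2.94712095e-05]), 'eef_pos': array([ 0.21889966, -0.58536917,  0.40413308]), 'ee_rot': array([[ 3.50250703e-01, -2.74008791e-04,  9.36655951e-01],
       [-9.36655369e-01,  1.04971391e-03,  3.50250793e-01],
       [-1.07919257e-03, -9.99999412e-01,  1.11011229e-04]]), 'ft_force': array([-0.68340679,  0.98786087,  0.31794076]), 'torque': array([0.02975225, 0.01526485, 0.0270633 ]), 'grip_width': 0.08543545727477014}
side {'camera_matrix': array([[447.91015453,   0.        , 286.46644662],
       [  0.        , 447.91015453, 210.15582884],
       [  0.        ,   0.        ,   1.        ]]), 'R': array([[-0.69369916, -0.72026164,  0.00215618],
       [-0.43692646,  0.41842942, -0.79624876],
       [ 0.57260522, -0.55329919, -0.6
[... 269 characters left out ...]
9963521,  0.02641316],
       [-0.98892381,  0.00165731, -0.14841481],
       [ 0.14831689, -0.02695755, -0.9885724 ]]), 't': array([0.00243352, 0.59573848, 1.19265325])}
wrist {'camera_matrix': array([[351.82169502,   0.        , 284.96448373],
       [  0.        , 351.82169502, 212.95785778],
       [  0.        ,   0.        ,   1.        ]]), 'mount': array([[ 9.99999979e-01, -4.50804449e-05, -2.01658037e-04,
        -1.09594688e-04],
       [ 1.78287036e-04, -3.05117934e-01,  9.52314557e-01,
         3.02819123e-02],
       [-1.04460248e-04, -9.52314572e-01, -3.05117919e-01,
         7.81578311e-02],
       [ 0.00000000e+00,  0.00000000e+00,  0.00000000e+00,
         1.00000000e+00]])}
```

View pics/top0.png

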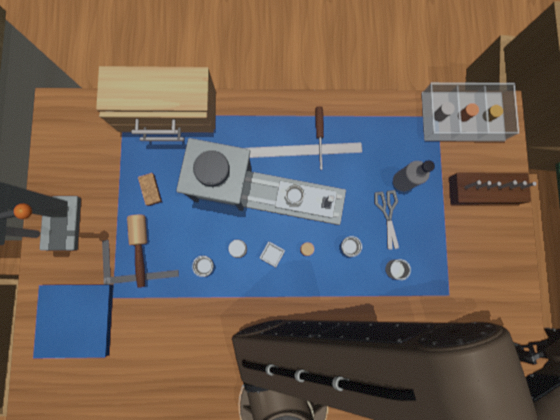

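View pics/side0.png

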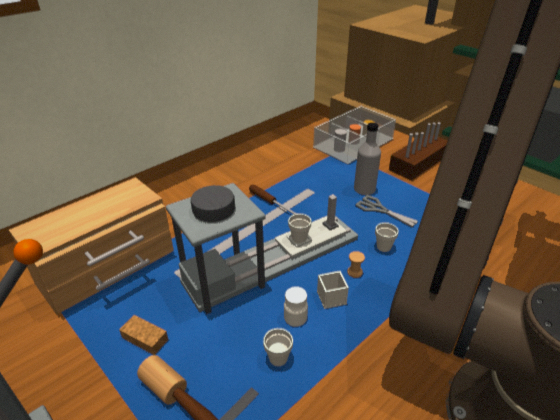

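View pics/wrist0.png

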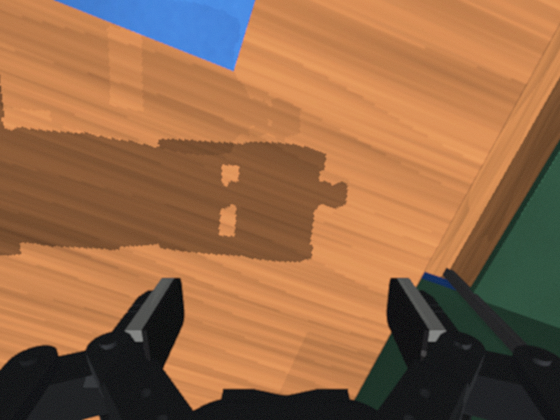

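```bash
python3 - <<'E'
import cv2, numpy as np
s=cv2.imread("pics/side0.png"); t=cv2.imread("pics/top0.png")
def c(im,x,y,w,h,f): return cv2.resize(im[y:y+h,x:x+w],None,fx=f,fy=f,interpolation=cv2.INTER_CUBIC)
a=c(s,245,320,70,60,5); b=c(s,355,210,70,60,5)
d=c(t,170,225,70,60,5); e=c(t,325,225,100,60,5)
h=np.hstack([a,b]); g=np.hstack([d,e])[:, :700]
cv2.imwrite("pics/zoom0.png",np.vstack([h,c(t,170,225,70,60,5)[:,:0].reshape(300,0,3) if 0 else np.hstack([d,c(t,350,225,70,60,5)])]))
cv2.imwrite("pics/zoom1.png",c(t,170,130,190,110,4))
E
```

```text
(no output)
```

View pics/zoom0.png

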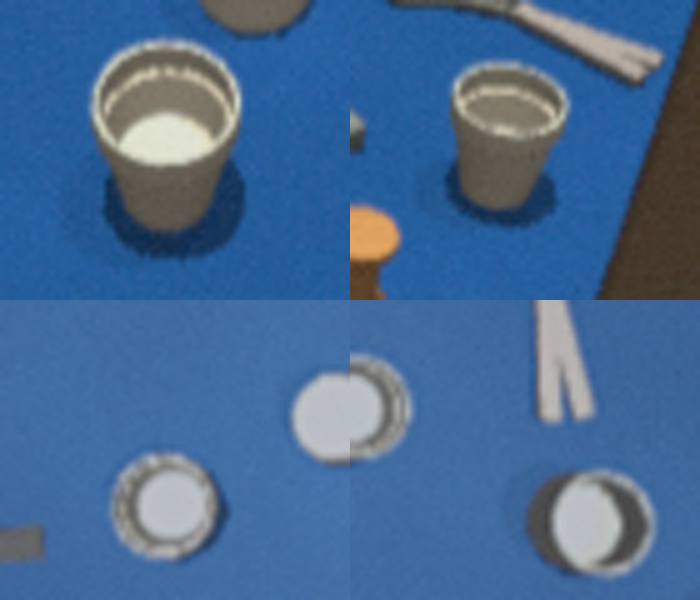

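View pics/zoom1.png

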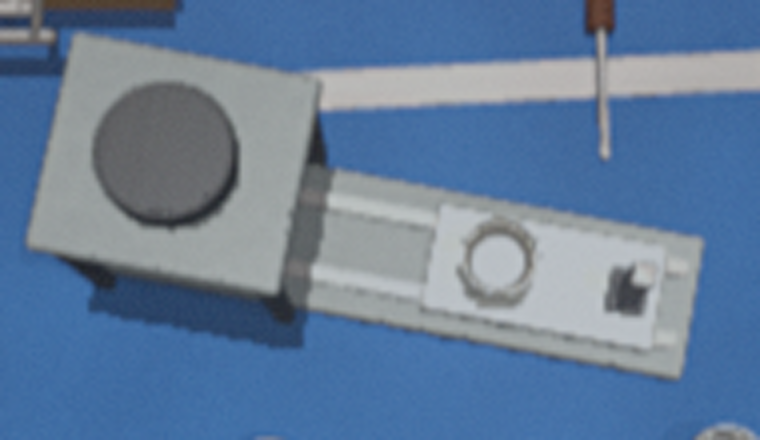

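```bash
cat > h.py <<'E'
import numpy as np, cv2
from plant import status, eyes, ctrl
from scipy.optimize import least_squares
def cloud(name,d,ci=None,pose=None):
    ci=ci or eyes.camera_info(name); K=ci["camera_matrix"]
    v,u=np.mgrid[:420,:560]
    c=np.stack([(u-K[0,2])/K[0,0]*d,(v-K[1,2])/K[1,1]*d,d],-1)
    if name=="wrist":
        M=ci["mount"]; t=c@M[:3,:3].T+M[:3,3]
        w=t@pose[1].T+pose[0]
    else: w=(c-ci["t"])@ci["R"]
    w[d<=0]=np.nan
    return w
def fit(p,r=None):
    c0=np.median(p[:,:2],0)
    if r is None:
        f=lambda q: np.hypot(p[:,0]-q[0],p[:,1]-q[1])-q[2]
        s=least_squares(f,[*c0,.03],loss='soft_l1',f_scale=.001)
    else:
        f=lambda q: np.hypot(p[:,0]-q[0],p[:,1]-q[1])-r
        s=least_squares(f,c0,loss='soft_l1',f_scale=.001)
    return s.x, np.sqrt(np.mean(s.fun**2))
def proj(name,X):
    ci=eyes.camera_info(name); c=ci["R"]@np.asarray(X)+ci["t"]; p=ci["camera_matrix"]@c
    return p[:2]/p[2]
E
python3 - <<'E'
from h import *
T=cloud("top",np.load("top0.npy")); S=cloud("side",np.load("side0.npy"))
def reg(W,u0,u1,v0,v1,z0,z1):
    p=W[v0:v1,u0:u1].reshape(-1,3); p=p[(p[:,2]>z0)&(p[:,2]<z1)]; return p
print("table",np.nanmedian(T[280:290,230:300,2]),np.nanmedian(S[240:270,420:440,2]))
for nm,W,b,z in [("potL top",T,(188,220,250,284),.06),("potL side",S,(258,298,322,372),.06),
 ("potR top",T,(334,366,230,262),.06),("potR side",S,(370,402,218,256),.06),
 ("straight top",T,(382,416,252,286),.06),("seated top",T,(280,310,180,212),.095),("seated side",S,(284,316,208,250),.095)]:
    p=reg(W,*b,z-.006,z+.006); q,e=fit(p); q2,e2=fit(p,.0275); print(nm,len(p),p[:,2].mean().round(4),q.round(4),e.round(4),q2.round(4))
    p=reg(W,*b,z-.04,z-.032); print("  floor",len(p),p.mean(0).round(4) if len(p) else "")
for nm,W,b in [("h top",T,(315,345,185,215)),("h side",S,(320,342,185,235))]:
    p=reg(W,*b,.122,.137); print(nm,len(p),p.mean(0).round(4),p.min(0).round(4),p.max(0).round(4))
# rail edges/carriage deck
p=reg(T,240,350,165,230,.031,.039); print("deck",len(p)); r=cv2.minAreaRect((p[:,:2]*1000).astype(np.float32)); print(r,cv2.boxPoints(r))
p=reg(T,240,350,165,230,.012,.022); r=cv2.minAreaRect((p[:,:2]*1000).astype(np.float32)); print("rail",r,cv2.boxPoints(r))
p=reg(T,175,255,135,210,.19,.215); r=cv2.minAreaRect((p[:,:2]*1000).astype(np.float32)); print("roof",r,p[:,2].mean())
p=reg(T,175,255,135,210,.245,.265); print("blower",p.mean(0) if len(p) else 0)
E
```

```text
table 0.000560387320128606 0.3106986144162492
potL top 59 0.0599 [0.3935 0.2305 0.0274] 0.0007 [0.3935 0.2305]
  floor 143 [0.3933 0.2322 0.024 ]
potL side 189 0.0583 [0.3902 0.233  0.0274] 0.0009 [0.3902 0.233 ]
  floor 186 [0.3944 0.2289 0.0244]
potR top 65 0.0594 [ 0.4474 -0.198   0.0276] 0.0008 [ 0.4474 -0.198 ]
  floor 143 [ 0.4476 -0.1997  0.0241]
potR side 117 0.0576 [ 0.4446 -0.196   0.0273] 0.0015 [ 0.4446 -0.196 ]
  floor 49 [ 0.4419 -0.1932  0.0247]
straight top 81 0.059 [ 0.3804 -0.3366  0.0273] 0.0012 [ 0.3804 -0.3366]
  floor 31 [ 0.3808 -0.3384  0.0237]
seated top 59 0.094 [ 0.596  -0.0327  0.0274] 0.0007 [ 0.596  -0.0327]
  floor 137 [ 0.5973 -0.033   0.0591]
seated side 115 0.0928 [ 0.5931 -0.0305  0.0272] 0.0014 [ 0.5931 -0.0305]
  floor 54 [ 0.5897 -0.0264  0.0593]
h top 35 [ 0.577  -0.1305  0.1289] [ 0.569  -0.1379  0.1226] [ 0.5856 -0.1231  0.1333]
h side 41 [ 0.5726 -0.1276  0.1275] [ 0.5659 -0.1369  0.122 ] [ 0.5823 -0.1186  0.1311]
deck 977
((603.6265258789062, -22.629653930664062), (274.300048828125, 123.29363250732422), 83.67625427246094) [[ 527.2482   -152.15501 ]
 [ 649.7917   -165.73534 ]
 [ 680.0048    106.895706]
 [ 557.46136   120.47603 ]]
rail ((625.7173461914062, -37.286651611328125), (309.44659423828125, 170.08460998535156), 78.9923095703125) [[ 512.6967   -172.92525 ]
 [ 679.65204  -205.40132 ]
 [ 738.738      98.351944]
 [ 571.78265   130.82802 ]]
roof ((638.3260498046875, 182.68173217773438), (165.710205078125, 145.89169311523438), 79.06655883789062) 0.21317921497978448
blower [0.63671957 0.18373358 0.25340728]
```

```bash
cat >> h.py <<'E'
def ray(name,u,v,z):
    ci=eyes.camera_info(name); K=ci["camera_matrix"]
    d=ci["R"].T@np.array([(u-K[0,2])/K[0,0],(v-K[1,2])/K[1,1],1]); o=-ci["R"].T@ci["t"]
    return o+d*(z-o[2])/d[2]
E
python3 - <<'E'
from h import *
a=np.radians(79.0); ry=np.array([np.cos(a),np.sin(a)]); rx=np.array([ry[1],-ry[0]])
seat=np.array([.596,-.0327])
def rel(p): d=np.array(p[:2])-seat; return (d@rx).round(4),(d@ry).round(4)
for n,p in [("railend",ray("top",345.75,189.5,.018)),("railend2",ray("top",340,224.5,.018)),("handle",[.577,-.1305]),("roof",[.638,.183]),
 ("front1",ray("top",280,181.5,.035)),("front2",ray("top",275.5,206.5,.035)),("rear1",ray("top",336,190.5,.035)),("rear2",ray("top",333,217.5,.035)),
 ("rooffr1",ray("top",250.5,149,.21)),("rooffr2",ray("top",240,203.5,.21))]: print(n,p,rel(p))
for n,u,v,z in [("jar",237,248,.075),("spool",307,249,.055),("square",272,254,.056),("scis tip",393,247,.01),("mallet end",140,284,.03)]: print(n,ray("top",u,v,z).round(3))
E
```

```text
railend [ 0.6189802  -0.19384053  0.018     ] (np.float64(0.0533), np.float64(-0.1538))
railend2 [ 0.51203241 -0.17339707  0.018     ] (np.float64(-0.0556), np.float64(-0.1541))
handle [0.577, -0.1305] (np.float64(0.0), np.float64(-0.0996))
roof [0.638, 0.183] (np.float64(0.0001), np.float64(0.2198))
front1 [0.64081863 0.00731382 0.035     ] (np.float64(0.0364), np.float64(0.0478))
front2 [0.56506346 0.02109298 0.035     ] (np.float64(-0.0406), np.float64(0.0469))
rear1 [ 0.61315362 -0.16117676  0.035     ] (np.float64(0.0414), np.float64(-0.1228))
rear2 [ 0.53162989 -0.15017931  0.035     ] (np.float64(-0.0408), np.float64(-0.1276))
rooffr1 [0.69456948 0.08758411 0.21      ] (np.float64(0.0738), np.float64(0.1369))
rooffr2 [0.55130149 0.11354254 0.21      ] (np.float64(-0.0718), np.float64(0.135))
jar [0.442 0.131 0.075]
spool [ 0.438 -0.069  0.055]
square [0.425 0.032 0.056]
scis tip [ 0.444 -0.334  0.01 ]
mallet end [0.341 0.413 0.03 ]
```

Emit:
drive_tool(
  steps=[
    [[1,0,0,0,0,10.5,0],[1,0,0,0,0,10.5,0],[1,0,0,0,0,10.5,0],[1,-5.28,0,1.88,0,0,0],[1,-5.28,0,1.88,0,0,0]],
  ],
)

```text
time: 0.78
eef_pos: [0.2762, -0.4879, 0.4042]
ee_rot: [[-0.192, -0.0, 0.981], [-0.981, 0.001, -0.192], [-0.001, -1.0, -0.0]]
ft_force: [1.0, -0.5, -0.8]
grip_width: 0.0855
```

Emit:
drive_tool(
  steps=[
    [[1,-5.28,0,1.88,0,0,0],[1,-5.28,0,1.88,0,0,0],[1,-5.28,0,1.88,0,0,0],[1,-5.28,2,1.88,0,0,0],[1,-5.28,3,1.88,0,0,0]],
  ],
)

```text
time: 1.4
eef_pos: [0.4188, -0.2469, 0.3553]
ee_rot: [[-0.191, 0.002, 0.982], [-0.982, -0.001, -0.191], [0.001, -1.0, 0.002]]
ft_force: [0.3, -1.2, 0.4]
grip_width: 0.0855
```

Emit:
drive_tool(
  steps=[
    [[1,-0.7,0,0,0,0,0],[1,0,0,0,0,0,0],[1,0,0,0,0,0,0],[1,0,0,0,0,0,0],[1,0,0,0,0,0,0]],
  ],
)

```text
time: 2.02
eef_pos: [0.4191, -0.2423, 0.3554]
ee_rot: [[-0.192, 0.0, 0.981], [-0.981, -0.0, -0.192], [0.0, -1.0, 0.0]]
ft_force: [0.4, -0.9, 0.1]
grip_width: 0.0854
```

```bash
cat >> h.py <<'E'
def snap(name,tag):
    s=status.state(); pose=(s["eef_pos"],s["ee_rot"])
    p,d=eyes.snapshot(name); cv2.imwrite(f"pics/{name}{tag}.png",p)
    return p,cloud(name,d,pose=pose),s
def near(W,c,r,z0,z1):
    p=W.reshape(-1,3); m=(np.hypot(p[:,0]-c[0],p[:,1]-c[1])<r)&(p[:,2]>z0)&(p[:,2]<z1); return p[m]
def totool(s,d): return (s["ee_rot"].T@np.asarray(d)*100).round(2)
E
python3 - <<'E'
from h import *
p,W,s=snap("wrist","1"); print(s["eef_pos"],s["ft_force"])
q=near(W,(.447,-.198),.045,.053,.067); print(len(q),fit(q),q[:,2].mean())
q=near(W,(.447,-.198),.02,.015,.03); print("floor",len(q),q.mean(0) if len(q) else 0)
E
```

```text
[ 0.4191478  -0.24229975  0.35542212] [ 0.39785872 -0.93880202  0.12522906]
1034 (array([ 0.44727486, -0.19909847,  0.02729629]), np.float64(0.0007842181331755167)) 0.059019098655096164
floor 1684 [ 0.44711466 -0.19768481  0.02449534]
```

View pics/wrist1.png

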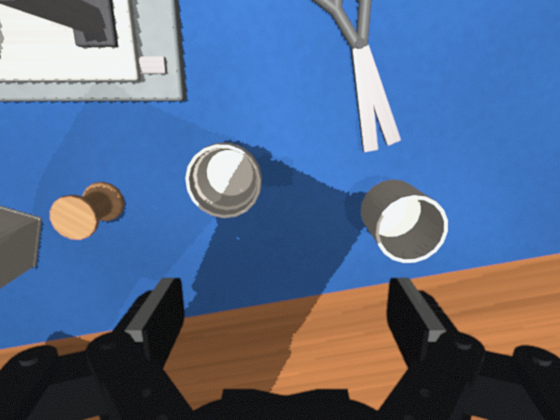

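Emit:
drive_tool(
  steps=[
    [[1,-2.4,0,0.96,0,0,0],[1,-2.4,2,0.96,0,0,0],[1,0,4,0,0,0,0],[1,0,4,0,0,0,0],[1,0,2,0,0,0,0]],
  ],
)

```text
time: 2.7
eef_pos: [0.4472, -0.1982, 0.2335]
ee_rot: [[-0.191, -0.002, 0.982], [-0.982, 0.001, -0.191], [-0.001, -1.0, -0.002]]
ft_force: [0.1, -0.8, -0.4]
grip_width: 0.0857
```

```bash
python3 - <<'E'
from h import *
s=status.state(); print(s["eef_pos"],s["ft_force"],totool(s,np.array([.4472,-.1985,.211])-s["eef_pos"]))
E
```

```text
[ 0.44723269 -0.19821656  0.2334906 ] [ 0.10262127 -0.79335252 -0.39469023] [0.03 2.25 0.01]
```

Emit:
drive_tool(
  steps=[
    [[1,0,2.2,0,0,0,0],[1,0,0,0,0,0,0],[0,0,0,0,0,0,0],[0,0,0,0,0,0,0],[0,0,0,0,0,0,0]],
  ],
  newtons=25,
)

```text
time: 3.32
eef_pos: [0.4476, -0.1983, 0.2143]
ee_rot: [[-0.191, 0.002, 0.982], [-0.982, -0.001, -0.191], [0.001, -1.0, 0.002]]
ft_force: [-0.5, -0.1, 5.7]
grip_width: 0.0566
```

```bash
python3 - <<'E'
from h import *
p,W,s=snap("wrist","2"); print(s["eef_pos"],s["ft_force"],s["grip_width"])
E
```

```text
[ 0.44763787 -0.19833833  0.21433135] [-0.45152352 -0.05159381  5.65025126] 0.05659549530323952
```

View pics/wrist2.png

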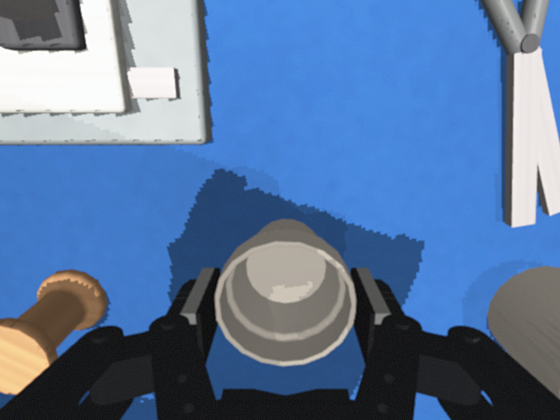

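Emit:
drive_tool(
  steps=[
    [[0,0,-2,0,0,0,0],[0,0,-4,0,0,0,0],[0,0,-4,0,0,0,0],[0,0,-4,0,0,0,0],[0,0,-1,0,0,0,0]],
  ],
)

```text
time: 4.0
eef_pos: [0.4473, -0.1981, 0.3658]
ee_rot: [[-0.191, 0.004, 0.982], [-0.982, -0.002, -0.191], [0.002, -1.0, 0.004]]
ft_force: [-0.7, -0.3, -1.6]
grip_width: 0.0566
```

Emit:
drive_tool(
  steps=[
    [[0,-3,0,1.8,0,0,0],[0,-3.8,0,2.3,0,0,0],[0,-3.8,0,2.3,0,0,0],[0,-2.4,0,1.4,0,0,0],[0,0,0,0,0,0,0]],
  ],
)

```text
time: 4.62
eef_pos: [0.5494, -0.0842, 0.3622]
ee_rot: [[-0.189, -0.001, 0.982], [-0.982, 0.0, -0.189], [-0.0, -1.0, -0.001]]
ft_force: [-0.7, -0.0, -1.3]
grip_width: 0.0564
```

```bash
python3 - <<'E'
from h import *
p,W,s=snap("wrist","3"); print(s["eef_pos"],s["ft_force"],s["grip_width"])
q=near(W,(.596,-.033),.04,.088,.102); print(len(q),fit(q),q[:,2].mean() if len(q) else 0)
q=near(W,(.577,-.1305),.02,.122,.138); print("handle",len(q),q.mean(0),q.min(0),q.max(0))
# held pot rim
e=s["eef_pos"]; q=near(W,e,.045,e[2]-.165,e[2]-.14); print(len(q)); print(fit(q),np.percentile(q[:,2],[1,50,99]))
E
```

```text
[ 0.54938707 -0.08420056  0.36217523] [-0.70417647 -0.00376447 -1.31571755] 0.056442286804023564
1384 (array([ 0.59597905, -0.0334022 ,  0.02728354]), np.float64(0.0007827478153164715)) 0.09400032043014127
handle 788 [ 0.57778596 -0.13040013  0.12973224] [ 0.56834396 -0.13976916  0.12202085] [ 0.58585472 -0.12200616  0.13237309]
8591
(array([ 0.549567  , -0.0838764 ,  0.02800281]), np.float64(0.004107599162027564)) [0.19741356 0.20745872 0.22169006]
```

View pics/wrist3.png

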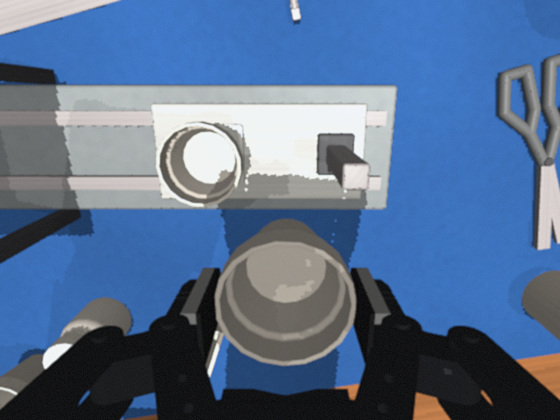

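```bash
cat > held.py <<'E'
from h import *
def held(W,s):
    e=s["eef_pos"]; R=s["ee_rot"]; q=near(W,e,.04,e[2]-.17,e[2]-.13)
    t=(q-e)@R  # tool coords
    # inner/top rim: highest points
    ytop=np.percentile(t[:,1],2)
    m=t[:,1]<ytop+.003
    m&=np.abs(t[:,0])<.0275
    c,er=fit(t[m][:,[0,2]])
    print("held rim: tool y top",ytop.round(4),"centre tool x,z,r",c.round(4),er.round(4),m.sum())
    return c
E
python3 - <<'E'
from held import *
p,W,s=snap("wrist","3b"); held(W,s); print(totool(s,np.array([.596,-.0334,0])-s["eef_pos"]*[1,1,0]))
E
```

```text
return _methods._mean(a, axis=axis, dtype=dtype,
  ret = um.true_divide(
Traceback (most recent call last):
  File "held.py", line 9, in held
    c,er=fit(t[m][:,[0,2]])
         ~~~^^^^^^^^^^^^^^^
  File "h.py", line 18, in fit
    s=least_squares(f,[*c0,.03],loss='soft_l1',f_scale=.001)
ValueError: Initial guess is outside of provided bounds
```

```bash
cat > held.py <<'E'
from h import *
def held(W,s):
    e=s["eef_pos"]; R=s["ee_rot"]
    t=((W-e)@R)[230:380,210:362].reshape(-1,3)
    t=t[(np.hypot(t[:,0],t[:,2])<.035)&(np.abs(t[:,0])<.022)&(t[:,1]>.125)&(t[:,1]<.175)]
    # front-most (far tool z) and near part of the rim: min tool y near the |z| extremes
    for sg in (1,-1):
        a=t[(sg*t[:,2]>.018)]; print(sg,len(a),np.percentile(a[:,1],[1,5,20]).round(4),"zext",np.percentile(sg*a[:,2],[50,95,99]).round(4))
    y0=np.percentile(t[t[:,2]>.02][:,1],5)
    m=(np.abs(t[:,1]-y0)<.003)&(np.hypot(t[:,0],t[:,2])>.02)
    c,er=fit(t[m][:,[0,2]]); print("rim y",y0,c.round(4),er.round(4),m.sum()); return c
E
python3 - <<'E'
from held import *
p,W,s=snap("wrist","3b"); held(W,s); print(totool(s,np.array([.596,-.0334,0])-s["eef_pos"]*[1,1,0]))
E
```

```text
1 1803 [0.1528 0.1533 0.154 ] zext [0.0251 0.0275 0.0278]
-1 3741 [0.1531 0.1537 0.1555] zext [0.0242 0.0278 0.0288]
rim y 0.1533324049213674 [-0.0003 -0.0005  0.0273] 0.0008 1896
[-6.02 -0.01  3.67]
```

Emit:
drive_tool(
  steps=[
    [[0,-2.5,0,1.5,0,0,0],[0,-2.5,0,1.5,0,0,0],[0,-1,0,0.67,0,0,0],[0,0,2,0,0,0,0],[0,0,2.5,0,0,0,0]],
  ],
)

```text
time: 5.4
eef_pos: [0.5959, -0.0343, 0.318]
ee_rot: [[-0.191, 0.001, 0.982], [-0.982, -0.0, -0.191], [0.0, -1.0, 0.001]]
ft_force: [-0.2, -0.6, -1.2]
grip_width: 0.0566
```

```bash
python3 - <<'E'
from held import *
p,W,s=snap("wrist","4"); print(s["eef_pos"],s["ft_force"]); held(W,s)
p,W,s=snap("side","4"); print(s["eef_pos"],totool(s,np.array([.596,-.0334,.272])-s["eef_pos"]))
cv2.imwrite("pics/side4z.png",cv2.resize(p[150:280,220:400],None,fx=4,fy=4))
E
```

```text
[ 0.59586836 -0.03431592  0.31797934] [-0.21549052 -0.62986121 -1.24820143]
1 1798 [0.1529 0.1533 0.154 ] zext [0.0251 0.0276 0.0278]
-1 3715 [0.1531 0.1537 0.1555] zext [0.0243 0.0278 0.0288]
rim y 0.15332242562921186 [-0.0004 -0.0005  0.0273] 0.0008 1900
[ 0.5952465  -0.03437544  0.31456365] [-0.11  4.26  0.07]
```

View pics/side4z.png

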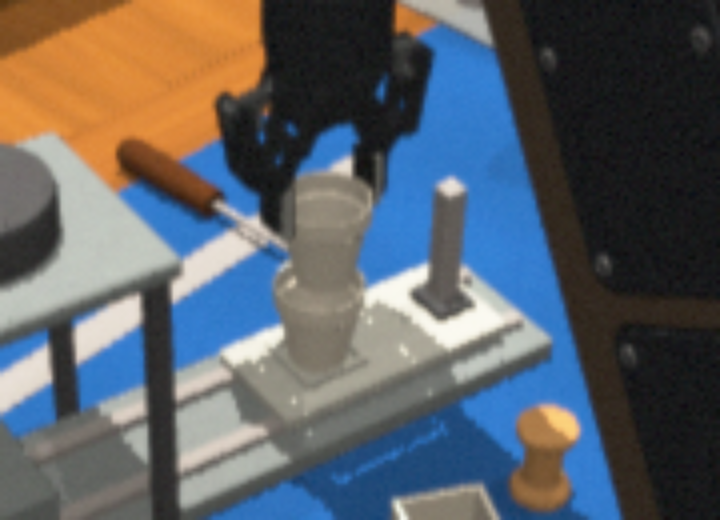

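Emit:
drive_tool(
  steps=[
    [[0,-0.1,1.5,0.05,0,0,0],[0,0,1.3,0,0,0,0],[0,0,0.8,0,0,0,0],[0,0,0.4,0,0,0,0],[0,0,0.1,0,0,0,0]],
  ],
)

```text
time: 6.12
eef_pos: [0.5971, -0.0327, 0.2771]
ee_rot: [[-0.191, -0.0, 0.982], [-0.982, -0.0, -0.191], [0.0, -1.0, 0.0]]
ft_force: [0.1, -0.8, -1.6]
grip_width: 0.0566
```

Emit:
drive_tool(
  steps=[
    [[0,0.05,0.2,-0.05,0,0,0],[0,0,0.2,0,0,0,0],[0,0,0.1,0,0,0,0],[0,0,0,0,0,0,0],[0,0,0,0,0,0,0]],
  ],
)

```text
time: 6.75
eef_pos: [0.5967, -0.0331, 0.274]
ee_rot: [[-0.191, 0.003, 0.982], [-0.982, -0.001, -0.191], [0.0, -1.0, 0.003]]
ft_force: [-1.5, -0.5, 14.8]
grip_width: 0.0564
```

Emit:
drive_tool(
  steps=[
    [[0,0,-0.2,0,0,0,0],[1,0,0,0,0,0,0],[1,0,0,0,0,0,0],[1,0,0,0,0,0,0],[1,0,-1.5,0,0,0,0]],
  ],
)

```text
time: 7.38
eef_pos: [0.5963, -0.0331, 0.2888]
ee_rot: [[-0.191, -0.002, 0.982], [-0.982, 0.0, -0.191], [0.0, -1.0, -0.002]]
ft_force: [0.3, 0.3, -0.6]
grip_width: 0.0852
```

Emit:
drive_tool(
  steps=[
    [[1,0,-4,0,0,0,0],[1,0,-4,0,0,0,0],[1,-4,-2,-2.5,0,0,0],[1,-4.5,0,-3,0,0,0],[1,-4.5,0,-3,0,0,0]],
  ],
)

```text
time: 8.0
eef_pos: [0.5369, 0.1119, 0.3906]
ee_rot: [[-0.191, 0.002, 0.982], [-0.982, 0.0, -0.191], [-0.0, -1.0, 0.002]]
ft_force: [-0.2, 0.0, 0.3]
grip_width: 0.0854
```

```bash
python3 - <<'E'
from h import *
p,W,s=snap("top","5"); print(s["eef_pos"],s["ft_force"],s["grip_width"])
cv2.imwrite("pics/top5z.png",cv2.resize(p[130:240,170:360],None,fx=4,fy=4))
q=near(W,(.596,-.033),.04,.112,.125); print(len(q)); print(fit(q) if len(q)>10 else 0,q.mean(0))
p,W,s=snap("side","5"); print(s["eef_pos"],totool(s,np.array([.3935,-.0+.231,.272])-s["eef_pos"]))
q=near(W,(.596,-.033),.04,.112,.125); print(len(q)); print(fit(q) if len(q)>10 else 0,q.mean(0))
cv2.imwrite("pics/side5z.png",cv2.resize(p[150:280,220:400],None,fx=4,fy=4))
E
```

```text
[0.53685479 0.11193449 0.3905922 ] [-0.17633837  0.00515241  0.27896818] 0.08537800828532949
69
(array([ 0.59478503, -0.03263022,  0.02757308]), np.float64(0.0008268865711772501)) [ 0.59746013 -0.0318922   0.11953469]
[0.53453803 0.11618026 0.39048538] [ -8.59  11.86 -16.02]
154
(array([ 0.59206418, -0.03005725,  0.02743797]), np.float64(0.0014446397673143784)) [ 0.59173033 -0.03095303  0.1175196 ]
```

View pics/side5z.png

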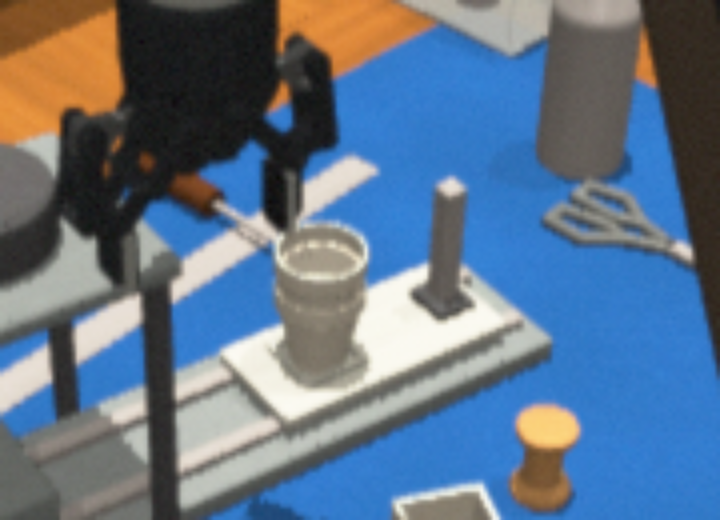

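View pics/top5z.png

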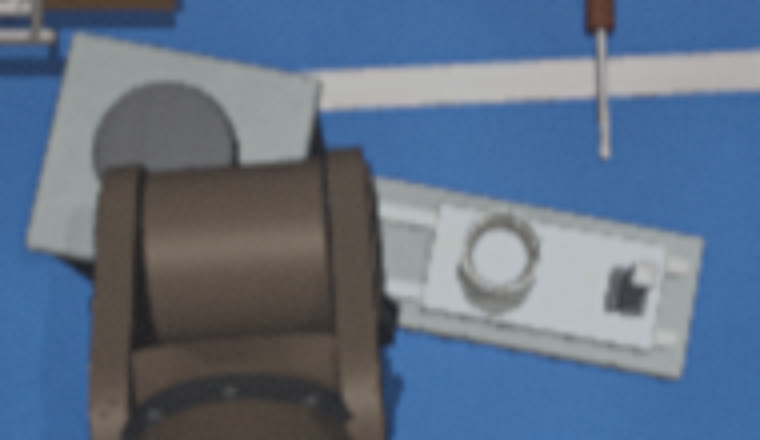

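Emit:
drive_tool(
  steps=[
    [[1,-2,0,-4,0,0,0],[1,-2,1,-4,0,0,0],[1,-2,1,-4,0,0,0],[1,-1.5,1,-2.5,0,0,0],[1,0,0,0,0,0,0]],
  ],
)

```text
time: 8.72
eef_pos: [0.4089, 0.2126, 0.3596]
ee_rot: [[-0.189, -0.0, 0.982], [-0.982, -0.0, -0.189], [0.0, -1.0, -0.0]]
ft_force: [0.7, -0.1, 0.1]
grip_width: 0.0854
```

```bash
python3 - <<'E'
from h import *
p,W,s=snap("wrist","6"); print(s["eef_pos"],s["ft_force"],s["joints"])
q=near(W,(.393,.231),.045,.053,.067); c,e=fit(q); print(len(q),c,e,q[:,2].mean())
f=near(W,(.393,.231),.018,.015,.03); print("floor",len(f),f.mean(0) if len(f) else 0)
print(totool(s,np.array([c[0],c[1],.214])-s["eef_pos"]))
E
```

```text
[0.4088723  0.21261726 0.35956554] [ 0.69099864 -0.05860806  0.12341994] [ 3.36058677e-01  3.21241682e-01  2.00112920e+00 -1.59167762e-04
  8.19445602e-01  2.09691031e+00]
971 [0.39335858 0.23091781 0.02735676] 0.0007887568612171821 0.05880890538467099
floor 1142 [0.3928462  0.23112578 0.02441453]
[-1.51 14.56 -1.87]
```

View pics/wrist6.png

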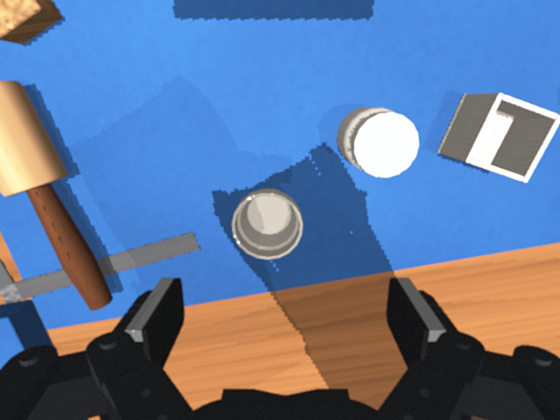

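Emit:
drive_tool(
  steps=[
    [[1,-0.75,0,-0.95,0,0,0],[1,-0.75,2,-0.95,0,0,0],[1,0,4,0,0,0,0],[1,0,4,0,0,0,0],[1,0,2,0,0,0,0]],
  ],
)

```text
time: 9.4
eef_pos: [0.3942, 0.2302, 0.2377]
ee_rot: [[-0.192, -0.001, 0.981], [-0.981, -0.001, -0.192], [0.001, -1.0, -0.001]]
ft_force: [-0.0, -0.5, -0.5]
grip_width: 0.0854
```

```bash
python3 - <<'E'
from h import *
s=status.state(); print(s["eef_pos"],s["ft_force"],totool(s,np.array([.3933,.231,.214])-s["eef_pos"]))
E
```

```text
[0.39421827 0.23018504 0.23771935] [-0.03628575 -0.52302856 -0.52641264] [-0.06  2.37 -0.1 ]
```

Emit:
drive_tool(
  steps=[
    [[1,-0.05,2.4,-0.1,0,0,0],[1,0,0,0,0,0,0],[0,0,0,0,0,0,0],[0,0,0,0,0,0,0],[0,0,0,0,0,0,0]],
  ],
  newtons=25,
)

```text
time: 10.02
eef_pos: [0.3933, 0.2311, 0.2164]
ee_rot: [[-0.191, 0.002, 0.982], [-0.982, 0.001, -0.191], [-0.001, -1.0, 0.002]]
ft_force: [-0.5, -1.2, 6.5]
grip_width: 0.0571
```

Emit:
drive_tool(
  steps=[
    [[0,0,-2,0,0,0,0],[0,0,-4,0,0,0,0],[0,0,-4,0,0,0,0],[0,0,-4,0,0,0,0],[0,0,-2,0,0,0,0]],
  ],
)

```text
time: 10.65
eef_pos: [0.3927, 0.2309, 0.3781]
ee_rot: [[-0.191, 0.004, 0.982], [-0.982, 0.001, -0.191], [-0.002, -1.0, 0.003]]
ft_force: [-0.0, 0.3, -2.1]
grip_width: 0.0568
```

```bash
python3 - <<'E'
from held import *
p,W,s=snap("wrist","7"); print(s["eef_pos"],s["ft_force"]); held(W,s)
print(totool(s,np.array([.596,-.0334,.296])-s["eef_pos"]))
E
```

```text
[0.39270856 0.23092275 0.37807544] [-0.01835504  0.28141277 -2.10780375]
1 1698 [0.1549 0.1553 0.156 ] zext [0.0249 0.0275 0.0278]
-1 3376 [0.1552 0.1557 0.1573] zext [0.0245 0.0278 0.0288]
rim y 0.15534786873027734 [-0.0004 -0.0006  0.0273] 0.0008 1845
[22.08  8.25 24.97]
```

View pics/wrist7.png

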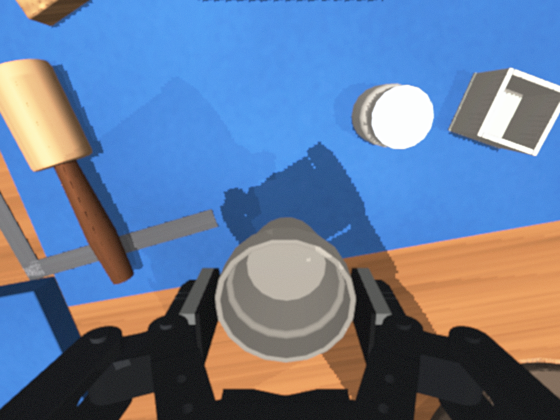

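Emit:
drive_tool(
  steps=[
    [[0,4.1,0,2.5,0,0,0],[0,4.1,0,2.5,0,0,0],[0,4.1,0,2.5,0,0,0],[0,4.1,0,2.5,0,0,0],[0,1.4,0,3.7,0,0,0]],
  ],
)

```text
time: 11.32
eef_pos: [0.4934, 0.0282, 0.3754]
ee_rot: [[-0.193, -0.0, 0.981], [-0.981, -0.0, -0.193], [0.0, -1.0, -0.0]]
ft_force: [0.2, 1.0, -1.1]
grip_width: 0.0575
```

Emit:
drive_tool(
  steps=[
    [[0,1.4,0,3.7,0,0,0],[0,1.4,0,3.7,0,0,0],[0,1,0,2.5,0,0,0],[0,0,0,0,0,0,0],[0,0,0,0,0,0,0]],
  ],
)

```text
time: 11.95
eef_pos: [0.5829, -0.0257, 0.375]
ee_rot: [[-0.191, -0.001, 0.982], [-0.982, 0.0, -0.191], [0.0, -1.0, -0.001]]
ft_force: [0.4, 0.3, -0.9]
grip_width: 0.0568
```

```bash
python3 - <<'E'
from held import *
p,W,s=snap("wrist","8"); print(s["eef_pos"],s["ft_force"]); held(W,s)
q=near(W,(.595,-.0335),.04,.112,.126); print(len(q)); print(fit(q),q[:,2].mean())
print(totool(s,np.array([.596,-.0334,.298])-s["eef_pos"]))
E
```

```text
[ 0.58286427 -0.02570729  0.3749512 ] [ 0.38326416  0.33596195 -0.85821836]
1 1681 [0.1549 0.1554 0.1561] zext [0.025  0.0275 0.0277]
-1 3385 [0.1552 0.1558 0.1573] zext [0.0245 0.0278 0.0289]
rim y 0.15539235178606484 [-0.0004 -0.0005  0.0273] 0.0008 1839
1096
(array([ 0.5956146 , -0.03265193,  0.02718739]), np.float64(0.0008032302661069051)) 0.11994306153494042
[0.5  7.69 1.44]
```

View pics/wrist8.png

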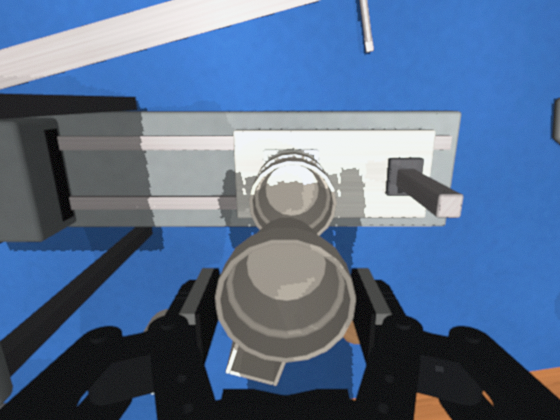

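Emit:
drive_tool(
  steps=[
    [[0,0.45,0,1.35,0,0,0],[0,0,2.2,0,0,0,0],[0,0,2,0,0,0,0],[0,0,0,0,0,0,0],[0,0,0,0,0,0,0]],
  ],
)

```text
time: 12.62
eef_pos: [0.5963, -0.0331, 0.334]
ee_rot: [[-0.191, 0.001, 0.982], [-0.982, -0.0, -0.191], [0.0, -1.0, 0.001]]
ft_force: [0.2, 0.2, -0.6]
grip_width: 0.0571
```

```bash
python3 - <<'E'
from held import *
s=status.state(); print(totool(s,np.array([.5957,-.033,.298])-s["eef_pos"]))
E
```

```text
[ 0.    3.6  -0.06]
```

Emit:
drive_tool(
  steps=[
    [[0,0,1.3,-0.05,0,0,0],[0,0,1.2,0,0,0,0],[0,0,0.6,0,0,0,0],[0,0,0.3,0,0,0,0],[0,0,0,0,0,0,0]],
  ],
)

```text
time: 13.25
eef_pos: [0.5958, -0.0329, 0.3005]
ee_rot: [[-0.191, 0.003, 0.982], [-0.982, -0.001, -0.191], [0.0, -1.0, 0.003]]
ft_force: [-1.2, 0.9, 12.8]
grip_width: 0.0569
```

Emit:
drive_tool(
  steps=[
    [[0,0,-0.2,0,0,0,0],[1,0,0,0,0,0,0],[1,0,0,0,0,0,0],[1,0,0,0,0,0,0],[1,0,-1.5,0,0,0,0]],
  ],
)

```text
time: 13.88
eef_pos: [0.5953, -0.0329, 0.3158]
ee_rot: [[-0.191, -0.002, 0.982], [-0.982, 0.0, -0.191], [0.0, -1.0, -0.002]]
ft_force: [0.4, -0.3, 0.8]
grip_width: 0.0856
```

Emit:
drive_tool(
  steps=[
    [[1,0,-4,0,0,0,0],[1,0,-4,0,0,0,0],[1,0,-1,-4.5,0,0,0],[1,0,0,-4.5,0,0,0],[1,0,0,0,0,0,0]],
  ],
)

```text
time: 14.5
eef_pos: [0.5048, -0.0151, 0.4077]
ee_rot: [[-0.19, 0.001, 0.982], [-0.982, -0.0, -0.19], [0.0, -1.0, 0.001]]
ft_force: [0.9, -0.5, 0.4]
grip_width: 0.0856
```

```bash
python3 - <<'E'
from h import *
p,W,s=snap("wrist","9"); print(s["eef_pos"],s["ft_force"],s["joints"].round(3))
q=near(W,(.5955,-.033),.04,.137,.150); print(len(q)); print(fit(q),q[:,2].mean())
q=near(W,(.578,-.1304),.02,.125,.135); print("handle",len(q),(q.min(0)+q.max(0))/2,q.mean(0))
p,W,s=snap("side","9"); cv2.imwrite("pics/side9z.png",cv2.resize(p[150:300,180:400],None,fx=3.5,fy=3.5))
q=near(W,(.594,-.032),.04,.137,.150); print(len(q)); print(fit(q),q[:,2].mean())
E
```

```text
[ 0.50482278 -0.0151351   0.40774718] [ 0.89038614 -0.51120432  0.39393915] [-0.161  0.318  1.844 -0.     0.98   1.602]
1622
(array([ 0.59487052, -0.03218579,  0.02709062]), np.float64(0.0008072149473005182)) 0.14479684151128094
handle 666 [ 0.57671989 -0.1303685   0.12874093] [ 0.57683291 -0.129701    0.12986009]
168
(array([ 0.59259488, -0.02996228,  0.02758616]), np.float64(0.0012660593279829376)) 0.14251710535134793
```

View pics/side9z.png

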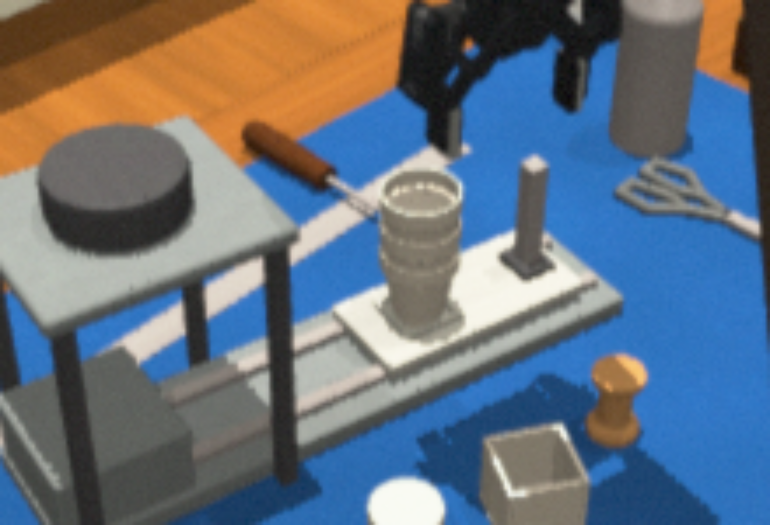

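View pics/wrist9.png

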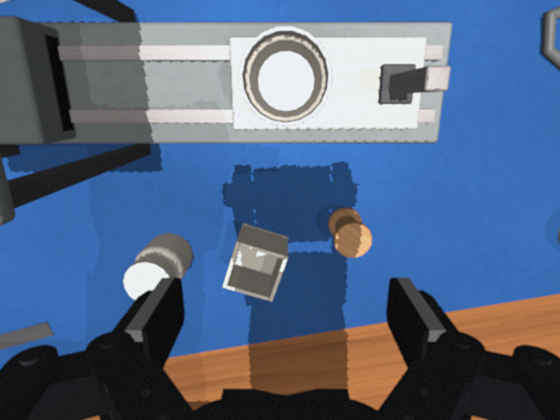

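```bash
python3 - <<'E'
from h import *
a=np.radians(79.0); ry=np.array([np.cos(a),np.sin(a)]); rx=np.array([ry[1],-ry[0]])
seat=np.array([.5957,-.0332])
for n in ("side","top","wrist"):
    s=status.state(); p,d=eyes.snapshot(n); W=cloud(n,d,pose=(s["eef_pos"],s["ee_rot"])).reshape(-1,3)
    W=W[np.isfinite(W[:,0])]; r=W[:,:2]-seat; X=r@rx; Y=r@ry
    m=(np.abs(X)<.045)&(W[:,2]>.062)&(W[:,2]<.08)&(Y>.08)
    if m.sum(): print(n,"housing top",m.sum(),np.percentile(Y[m],[0,2,5,10]),W[m][:,2].mean())
    m=(np.abs(X)<.045)&(W[:,2]>.03)&(W[:,2]<.062)&(Y>.08)
    if m.sum(): print(n,"housing face",m.sum(),np.percentile(Y[m],[2,25,50,75]))
    m=(np.hypot(W[:,0]-.62,W[:,1]+.34)<.09)&(W[:,2]>.1)
    if m.sum(): print(n,"flask",m.sum(),W[m].mean(0),W[m].min(0),W[m].max(0))
E
```

```text
side housing top 955 [0.21175672 0.21399699 0.21634055 0.22070202] 0.06981739102992754
side housing face 217 [0.30522838 0.3057896  0.30674829 0.44263756]
side flask 704 [ 0.63774663 -0.35890171  0.15249368] [ 0.6110514  -0.39566936  0.10007272] [ 0.67637134 -0.33710941  0.22225018]
top housing top 124 [0.83783743 0.83964742 0.84103869 0.84240461] 0.07074864553821808
top housing face 275 [0.42137941 0.46189711 0.84576748 0.85132365]
top flask 611 [ 0.64423565 -0.36511414  0.1613803 ] [ 0.61606501 -0.4068727   0.1023076 ] [ 0.6832158  -0.34109639  0.22523325]
wrist housing top 4146 [0.208601   0.20941779 0.20979301 0.2102    ] 0.06952381084758656
wrist housing face 2637 [0.20788992 0.20908112 0.20976084 0.21020478]
```

Emit:
drive_tool(
  steps=[
    [[0,4,0,2.3,0,0,0],[0,4,0,2.3,0,0,0],[0,4,0,2.3,0,0,0],[0,3.9,0,2.3,0,0,0],[0,0,0,0,0,0,0]],
  ],
)

```text
time: 15.38
eef_pos: [0.5681, -0.1922, 0.4052]
ee_rot: [[-0.194, -0.001, 0.981], [-0.981, -0.0, -0.194], [0.0, -1.0, -0.0]]
ft_force: [-0.4, 0.5, 0.5]
grip_width: 0.0002
```

```bash
python3 - <<'E'
from h import *
p,W,s=snap("wrist","10"); print(s["eef_pos"],s["grip_width"],totool(s,np.array([.5654,-.1893,.258])-s["eef_pos"]))
t=(W-s["eef_pos"])@s["ee_rot"]
for v0,v1 in ((270,300),(300,340),(340,380)):
    q=t[v0:v1,180:400].reshape(-1,3); q=q[(np.abs(q[:,0])<.08)&(q[:,1]<.19)]; print(len(q),q.min(0) if len(q) else 0,q.max(0) if len(q) else 0)
E
```

```text
[ 0.5680569  -0.19219373  0.40520036] 0.000208347608734237 [-0.23 14.72 -0.31]
1871 [-0.01395173  0.13834967  0.0060583 ] [0.0133746  0.16665253 0.01215475]
5880 [-0.03286892  0.11520639 -0.00308779] [0.03441308 0.14706326 0.01457836]
8383 [-0.03391057  0.09401643 -0.01179468] [0.03342025 0.13700265 0.01870714]
```

View pics/wrist10.png

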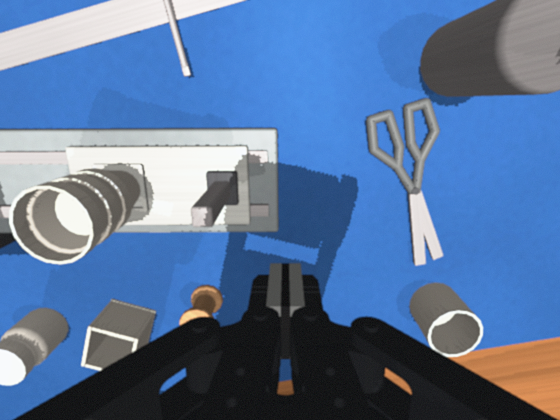

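Emit:
drive_tool(
  steps=[
    [[0,-0.2,2,-0.3,0,0,0],[0,0,4,0,0,0,0],[0,0,4,0,0,0,0],[0,0,2.5,0,0,0,0],[0,0,0,0,0,0,0]],
  ],
)

```text
time: 16.05
eef_pos: [0.5644, -0.1859, 0.2797]
ee_rot: [[-0.19, -0.003, 0.982], [-0.982, 0.002, -0.19], [-0.001, -1.0, -0.004]]
ft_force: [-0.0, -0.3, 0.4]
grip_width: 0.0003
```

```bash
python3 - <<'E'
from h import *
p,W,s=snap("wrist","11"); print(s["eef_pos"],s["ft_force"],s["ee_rot"][:,0])
a=np.radians(79.0); ry=np.array([np.cos(a),np.sin(a)]); rx=np.array([ry[1],-ry[0]])
d=s["eef_pos"][:2]-[.577,-.1304]; print("lat",d@rx,"along",d@ry)
print("rail y in tool cm",totool(s,[*ry*.01,0]))
t=(W-s["eef_pos"])@s["ee_rot"]; q=t[250:300,200:380].reshape(-1,3); q=q[(q[:,1]<.175)&(q[:,1]>.12)&(q[:,2]<.03)]
for y in np.arange(.12,.175,.008):
    m=q[np.abs(q[:,1]-y)<.004]; print(y.round(3),len(m),m.min(0) if len(m) else 0,m.max(0) if len(m) else 0)
E
```

```text
[ 0.56437801 -0.18588926  0.27972757] [-0.006678   -0.27864345  0.36243683] [-1.89947888e-01 -9.81793794e-01 -8.63318176e-04]
lat -0.0018022353945175568 along -0.05687815542649049
rail y in tool cm [-1.  0.  0.]
0.12 0 0 0
0.128 0 0 0
0.136 46 [-0.00680364  0.13838424  0.01083658] [0.00625135 0.13999202 0.01182267]
0.144 521 [-0.01376852  0.14001049  0.00641556] [0.01320257 0.14798125 0.01194463]
0.152 700 [-0.01391704  0.14801189  0.00608906] [0.01326293 0.1559765  0.01209175]
0.16 587 [-0.01395462  0.1560056   0.00597361] [0.0133398  0.16398292 0.01187115]
0.168 224 [-0.01207225  0.16401518  0.00625453] [0.0121953  0.16967255 0.01184201]
```

View pics/wrist11.png

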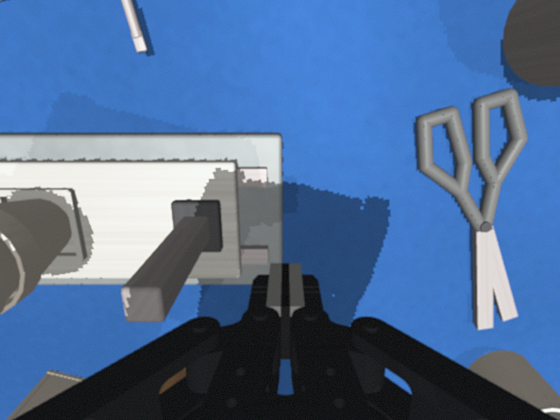

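Emit:
drive_tool(
  steps=[
    [[0,-1.2,0,0.1,0,0,0],[0,-1.2,0,0.1,0,0,0],[0,-0.5,0,0,0,0,0],[0,-0.3,0,0,0,0,0],[0,-0.3,0,0,0,0,0]],
  ],
)

```text
time: 16.73
eef_pos: [0.5732, -0.1527, 0.2813]
ee_rot: [[-0.191, 0.0, 0.982], [-0.982, -0.0, -0.191], [0.0, -1.0, 0.0]]
ft_force: [-0.1, -2.4, 1.3]
grip_width: 0.0001
```

Emit:
drive_tool(
  steps=[
    [[0,-0.2,0,0,0,0,0],[0,-0.2,0,0,0,0,0],[0,-0.2,0,0,0,0,0],[0,-0.2,0,0,0,0,0],[0,-0.2,0,0,0,0,0]],
  ],
)

```text
time: 17.35
eef_pos: [0.5749, -0.1436, 0.2813]
ee_rot: [[-0.191, -0.0, 0.982], [-0.982, -0.001, -0.191], [0.001, -1.0, 0.0]]
ft_force: [-1.4, -3.2, 1.5]
grip_width: -0.0002
```

Emit:
drive_tool(
  steps=[
    [[0,-0.2,0,0,0,0,0],[0,-0.2,0,0,0,0,0],[0,-0.2,0,0,0,0,0],[0,-0.3,0,0,0,0,0],[0,-0.3,0,0,0,0,0]],
  ],
)

```text
time: 17.98
eef_pos: [0.5774, -0.131, 0.2812]
ee_rot: [[-0.191, 0.0, 0.982], [-0.982, -0.0, -0.191], [0.0, -1.0, 0.0]]
ft_force: [-1.0, -3.1, 1.7]
grip_width: -0.0004
```

```bash
python3 - <<'E'
from h import *
p,W,s=snap("wrist","12"); print(s["eef_pos"],s["ft_force"])
e=s["eef_pos"]; q=near(W,(e[0]+.004,e[1]+.022),.022,.125,.136); print("handle",len(q),q.mean(0),(q.min(0)+q.max(0))/2)
p,W,s=snap("side","12"); cv2.imwrite("pics/side12z.png",cv2.resize(p[150:300,180:400],None,fx=3.5,fy=3.5))
E
```

```text
[ 0.57738122 -0.13102307  0.28123497] [-0.97081267 -3.07608081  1.70325832]
handle 1666 [ 0.5845341  -0.11281907  0.12998951] [ 0.5820594  -0.11536693  0.13049665]
```

View pics/side12z.png

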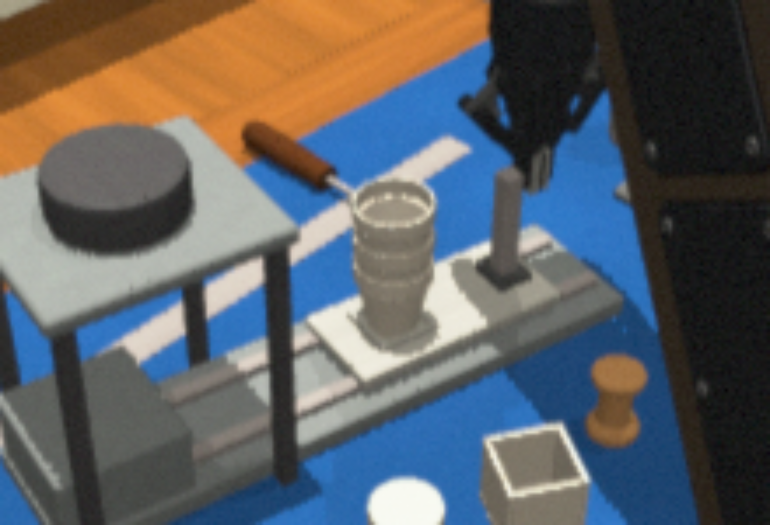

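View pics/wrist12.png

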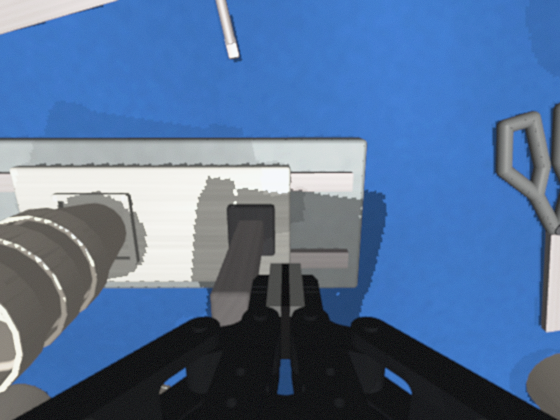

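Emit:
drive_tool(
  steps=[
    [[0,-0.4,0,0,0,0,0],[0,-0.5,0,0,0,0,0],[0,-0.6,0,0,0,0,0],[0,-0.6,0,0,0,0,0],[0,-0.6,0,0,0,0,0]],
  ],
)

```text
time: 18.7
eef_pos: [0.5825, -0.1043, 0.2811]
ee_rot: [[-0.191, -0.0, 0.982], [-0.982, -0.0, -0.191], [0.0, -1.0, -0.0]]
ft_force: [-1.3, -4.3, -0.2]
grip_width: -0.0001
```

Emit:
drive_tool(
  steps=[
    [[0,-0.6,0,0,0,0,0],[0,-0.6,0,0,0,0,0],[0,-0.6,0,0,0,0,0],[0,-0.6,0,0,0,0,0],[0,-0.6,0,0,0,0,0]],
  ],
)

```text
time: 19.32
eef_pos: [0.5882, -0.0749, 0.2811]
ee_rot: [[-0.191, -0.0, 0.982], [-0.982, -0.0, -0.191], [0.0, -1.0, -0.0]]
ft_force: [-0.4, -3.2, -0.8]
grip_width: 0.0001
```

Emit:
drive_tool(
  steps=[
    [[0,-0.6,0,0,0,0,0],[0,-0.6,0,0,0,0,0],[0,-0.6,0,0,0,0,0],[0,-0.6,0,0,0,0,0],[0,-0.6,0,0,0,0,0]],
  ],
)

```text
time: 19.95
eef_pos: [0.5939, -0.0455, 0.2812]
ee_rot: [[-0.191, -0.0, 0.982], [-0.982, -0.0, -0.191], [0.0, -1.0, -0.0]]
ft_force: [-3.2, -2.0, -0.7]
grip_width: 0.0002
```

```bash
python3 - <<'E'
from h import *
p,W,s=snap("side","13"); print(s["eef_pos"],s["ft_force"]); cv2.imwrite("pics/side13z.png",cv2.resize(p[150:300,180:400],None,fx=3.5,fy=3.5))
a=np.radians(79.0); ry=np.array([np.cos(a),np.sin(a)]);rx=np.array([ry[1],-ry[0]]);d=s["eef_pos"][:2]-[.577,-.1304]; print("along",d@ry,"lat",d@rx)
E
```

```text
[ 0.59393957 -0.04545487  0.28116419] [-3.15460374 -2.03763111 -0.66876577]
along 0.08661667411736164 lat 0.0004200464964877991
```

View pics/side13z.png

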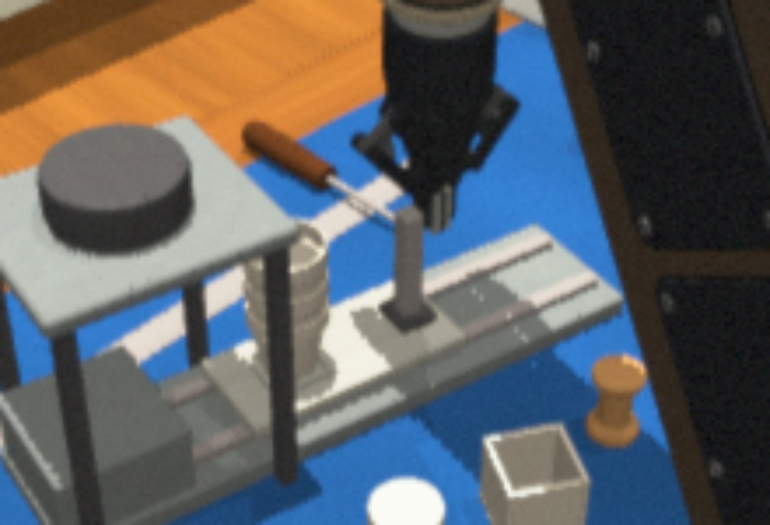

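Emit:
drive_tool(
  steps=[
    [[0,-0.5,0,0,0,0,0],[0,-0.6,0,0,0,0,0],[0,-0.6,0,0,0,0,0],[0,-0.6,0,0,0,0,0],[0,-0.6,0,0,0,0,0]],
  ],
)

```text
time: 20.62
eef_pos: [0.5996, -0.017, 0.2812]
ee_rot: [[-0.191, 0.0, 0.982], [-0.982, -0.0, -0.191], [0.0, -1.0, 0.0]]
ft_force: [-1.1, -3.9, 0.9]
grip_width: 0.0
```

Emit:
drive_tool(
  steps=[
    [[0,-0.5,0,0,0,0,0],[0,-0.5,0,0,0,0,0],[0,-0.5,0,0,0,0,0],[0,-0.4,0,0,0,0,0],[0,-0.3,0,0,0,0,0]],
  ],
)

```text
time: 21.25
eef_pos: [0.6037, 0.0045, 0.2812]
ee_rot: [[-0.191, 0.0, 0.982], [-0.982, -0.0, -0.191], [0.0, -1.0, 0.0]]
ft_force: [-0.5, -3.5, 2.0]
grip_width: 0.0
```

Emit:
drive_tool(
  steps=[
    [[0,-0.3,0,0,0,0,0],[0,-0.2,0,0,0,0,0],[0,-0.2,0,0,0,0,0],[0,-0.2,0,0,0,0,0],[0,-0.2,0,0,0,0,0]],
  ],
)

```text
time: 21.88
eef_pos: [0.6058, 0.0151, 0.2812]
ee_rot: [[-0.191, 0.0, 0.982], [-0.982, -0.0, -0.191], [0.0, -1.0, 0.0]]
ft_force: [-0.5, -3.2, 1.5]
grip_width: 0.0
```

Emit:
drive_tool(
  steps=[
    [[0,-0.1,0,0,0,0,0],[0,-0.1,0,0,0,0,0],[0,-0.1,0,0,0,0,0],[0,-0.1,0,0,0,0,0],[0,-0.1,0,0,0,0,0]],
  ],
)

```text
time: 22.5
eef_pos: [0.6067, 0.02, 0.2812]
ee_rot: [[-0.191, -0.0, 0.982], [-0.982, -0.0, -0.191], [0.0, -1.0, -0.0]]
ft_force: [-0.8, -2.5, 0.9]
grip_width: -0.0002
```

Emit:
drive_tool(
  steps=[
    [[0,-0.1,0,0,0,0,0],[0,-0.1,0,0,0,0,0],[0,-0.1,0,0,0,0,0],[0,-0.1,0,0,0,0,0],[0,0,0,0,0,0,0]],
  ],
)

```text
time: 23.12
eef_pos: [0.6072, 0.0216, 0.2813]
ee_rot: [[-0.191, -0.002, 0.982], [-0.982, -0.004, -0.191], [0.004, -1.0, -0.001]]
ft_force: [-5.6, -24.6, 4.5]
grip_width: -0.0001
```

Emit:
drive_tool(
  steps=[
    [[0,0.2,0,0,0,0,0],[0,0.5,0,0,0,0,0],[0,2,0,0,0,0,0],[0,3,0,0,0,0,0],[0,0,0,0,0,0,0]],
  ],
)

```text
time: 23.75
eef_pos: [0.5962, -0.0342, 0.2811]
ee_rot: [[-0.193, -0.0, 0.981], [-0.981, -0.0, -0.193], [0.0, -1.0, -0.0]]
ft_force: [0.1, 0.5, -0.5]
grip_width: 0.0
```

```bash
python3 - <<'E'
from h import *
a=np.radians(79.0); ry=np.array([np.cos(a),np.sin(a)]);rx=np.array([ry[1],-ry[0]])
h=np.array([.577,-.1304])+ry*.1765
p,W,s=snap("wrist","14"); print(s["eef_pos"],s["ft_force"])
q=near(W,h,.02,.125,.136); c=(q.min(0)+q.max(0))/2; print("handle",len(q),q.mean(0),c,(q.mean(0)[:2]-[.577,-.1304])@ry)
p,W,s=snap("side","14"); cv2.imwrite("pics/side14z.png",cv2.resize(p[130:300,150:370],None,fx=3.5,fy=3.5))
q=near(W,h,.02,.122,.136); print("handle side",len(q),q.mean(0),(q.mean(0)[:2]-[.5726,-.1276])@ry)
E
```

```text
[ 0.59620091 -0.03416334  0.28110961] [ 0.09589431  0.50461214 -0.51514847]
handle 1737 [0.61128403 0.04044214 0.12957967] [0.61033588 0.04144434 0.12853677] 0.17424499184504078
handle side 46 [0.60592527 0.04575284 0.12824062] 0.17652662414445627
```

View pics/side14z.png

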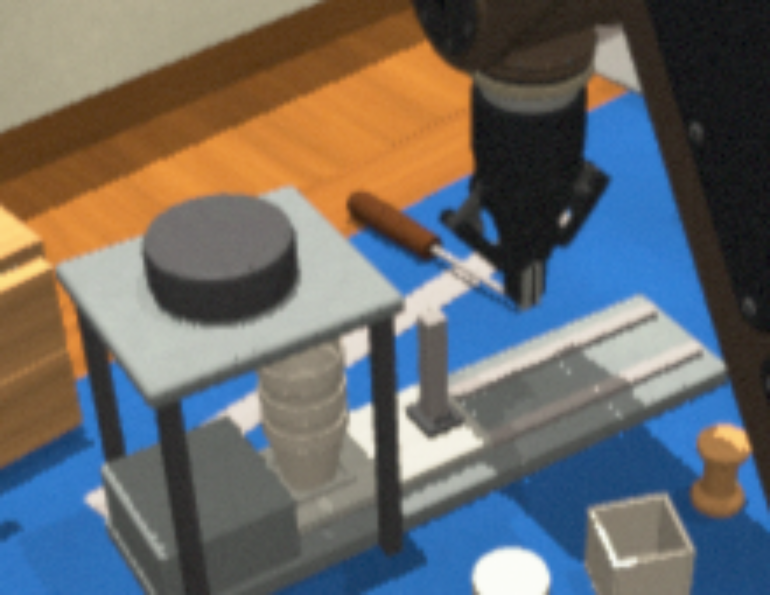

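View pics/wrist14.png

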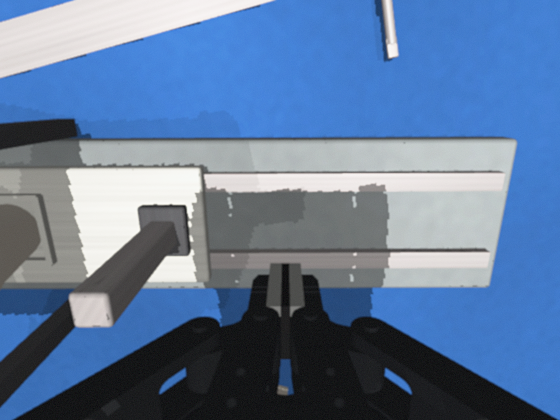

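```bash
python3 - <<'E'
from h import *
s=status.state(); print(s["time"],s["ft_force"],np.abs(s["qd"]).max())
print(ctrl.finish_job())
E
```

```text
23.85 [ 0.1068246   0.30633401 -0.47566019] 0.020156826065664175
the job is handed in; nothing more can be done
None
```

I nested both matching pots on the seated pot, pushed the carriage home with the closed fingers, then backed off and handed the job in at 23.9 s. No verdict was reported.

- **Stack:** before the push, the top rim measured 0.1448 m high in the wrist camera and 0.1425 m in the side camera, against 0.143 m expected. Its centre was within about 2 mm of where the seated pot's rim had measured. The last side picture shows the three pots upright under the canopy.
- **Glue:** I never saw the 8 to 15 N needed to break the glue. The readings during the push were only 3 to 4 N, but they come only at the end of each move. The pictures confirm the carriage moved.
- **Push:** the fingers moved at no more than about 50 mm/s while pushing.
- **End stop:** the push stalled with force rising from 2.5 to about 25 N after about 177 mm of travel, against 176 mm worked out from the housing face.
- **Handle position:** the wrist camera put the handle at about y = 0.019 m in the rail frame, against the 0.0165 m needed. The wrist and side cameras gave 174 and 177 mm for its travel, so they differ by about 2 mm.
- **Other things:** I felt no contact with the odd pots or other objects and saw nothing moved in the pictures, but I did not measure their positions again. At hand-in the gripper was about 55 mm clear of the handle, with no contact force.

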